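Put the vegetable slicer in third gear and start it

TASK

Set the vegetable slicer going: slide the empty blue pan over the worktop under the slicing drum's outlet until it stops against the machine's side, then push the gear lever across its H-shaped gate to the right-hand side and forward, away from you, fully into the third slot, and last give the flat start button (not the mushroom-headed stop) a full press. Use only the fingertips or the outside of the fingers: do not pinch the lever's knob and do not lift or tip the pan. Leave the vegetables and the lemon where they lie, and let go of everything at the end.

Things in the scene. Friction and masses are not known exactly. Their poses are not given: they have to be found in the camera images.
- machine: drive unit fixed to the worktop: grey box 260 (x) x 200 (y) mm, top at z = 0.19. Origin on the worktop under the box's middle; x to its rear (away from the robot, within 0.2 rad), y to its left, z up. Its top is clear but for the H-gate and, along the front edge, two buttons. A motor bell on the right reaches y = -0.14
- outlet (a point): middle of the outlet mouth (60 x 50 mm) under the slicing drum, at (0, 0.165, 0.078) in the machine's frame. The drum, 120 mm across along x, hangs on the machine's left from y 0.135 to 0.195, its nut to y = 0.206; a square hopper (x within 0.053, y 0.126 to 0.204) stands on it, its handle reaching z = 0.30. The pan passes under with 15 mm to spare
- plinth (a point): on the left face of the machine's dark plinth (12 to 44 mm high), at (0, 0.108, 0.03) in the machine's frame: the pan's right wall stops against this face
- pan: open blue pan, 134 (x) x 179 (y) x 63 mm over its rim, loose on the worktop left of the machine. Origin: middle of its underside; axes within 0.1 rad of the machine's. Walls 60 mm high at x = +-0.060, y = +-0.082. Home: right wall on the plinth, origin at y = 0.19 in the machine's frame (at most 15 mm short), x within 0.035 of 0. Starts 45 to 75 mm short, x within 0.012. 0.2 to 0.36 kg
- gate (a point): middle of the upper face of the steel H-gate plate (98 x 80 mm), at (0.03, 0, 0.202) in the machine's frame. Slots run along x, 16 mm either side of the middle, to 26 mm beyond the cross passage (18 mm wide, along y; lever stem 10 mm). Slot ends bear one to four dots: first far left, second near left, third far right, fourth near right
- gear_knob (a point): middle of the lever's black round knob, 35 mm across, 41 mm high, about 78 mm above the gate plate and 182 mm above the lever's pivot, which is at (0.03, 0, 0.098) in the machine's frame. From the middle of the gate the knob moves about 47 mm each way in the machine's x and 29 mm in y
- gear_fore (a joint): lever fore and aft, rad: 0 in the cross passage, + forward (machine's +x), +0.26 fully in a far slot, -0.26 fully in a near one; in third it must be beyond 0.21. It crosses freely within 0.04 of 0; round-nosed tongues lead it in from up to 0.08. Takes about 3 N at the knob and stays where it is left. Starts anywhere along the left-hand slots, first and second included
- gear_across (a joint): lever across, rad: + to the right (machine's -y), -0.16 at the left-hand slots, +0.16 at the right-hand slots, which it must be beyond 0.11 to be in. The gate stops it outside the passage. Takes about 3 N at the knob and stays where it is left. Starts at the left
- start (a joint): start button, m: 0 out, 0.006 fully pressed (5 N), counts as pressed beyond 0.004; springs back
- start_top (a point): middle of the start button's flat top, 26 mm across in a dark collar, on the right of the switch panel, at (-0.09, -0.042, 0.2115) in the machine's frame; moves straight down 6 mm
- stop (a joint): stop button, m: 0 out, 0.005 pressed; springs back; not to be pressed
- stop_top (a point): middle of the top of the mushroom-headed stop button, 42 mm across, on the left of the switch panel, 84 mm from the start button
- onion_a: large brown onion, 85 mm, loose bystander; origin: middle of its underside
- onion_b: smaller brown onion, 79 mm, loose bystander; origin: middle of its underside
- sweet_pepper: green sweet pepper, 86 mm wide and 113 mm tall, loose bystander; origin: middle of its underside
- tomato: tomato, 69 mm, loose bystander; origin: middle of its underside
- lemon: whole lemon, 72 mm long, loose bystander; origin: middle of its underside

How it is judged:
By the outcome, as a careful person would: the job done as asked, in the order asked, and still so for the second after the job is handed in, with the robot touching nothing.
It also fails if it takes over 64 s, if anything falls off the work surface, if the arm or the gripper's body presses on something with over 40 N, if the wrist force passes 120 N, or if a joint passes its speed limit or range.

ROBOT

A 6-joint arm with a two-finger parallel gripper is mounted at the origin on a cart in front of the work surface, level with it; the furniture and walls round the work are solid. World frame = base frame: x ahead of the robot, y to its left, z up, the work surface at z = 0. Lengths are in m, angles in degrees, forces in N, time in s.
With the tool pointing down it reaches from about 0.25 to 0.725 m from the base axis. Payload 9.7 kg.
Tool frame: the origin (TCP) lies between the finger pads; the fingertips stand 25 mm ahead of it and the grasp point (between the pads) lies 6 mm ahead of it; z points along the fingers, y is the line along which they close (so a half turn about z gives the same grasp; the last joint's range is limited). The gripper opens to 85 mm and grips with 20 to 120 N. Pads are 22 mm wide; open, the fingers measure 114 mm over their backs; the gripper's body (76 mm by 85 mm) begins 54 mm behind the grasp point. The pads swing forward as they close: fully open they stand 13 mm farther back than shut.
Start: joints at [0, 4.979, 10.078, 95.1, 0, 90], TCP at [0.55, -0, 0.232] pointing down, gripper open.
Joint ranges: [-179.16, 179.16], [-48.56, 103.87], [-65.8, 70.77], [-126.05, 130.52], [-82.76, 87.17], [-180, 180]. Speed limits (degrees/s): [127.2, 127.2, 147.25, 180, 180, 180].

INTERFACE

Orientations are given as [roll, pitch, yaw] about the fixed x, y, z axes, in that order (R = Rz(yaw) Ry(pitch) Rx(roll)).
In Python, from workcell import bot gives the robot as it stands. The module is installed in compiled form; this text tells all that it offers.
- The arm moves only by the shell command python3 -m pendant [FORCE], which reads ROWS from standard input. ROWS is a JSON list that holds a single list of rows (three levels of brackets), with 1 to 5 rows, each of 5 numbers: dx, dy, dz in units of 25 mm, then a turn about the tool's z in units of 2 degrees, then the finger opening in m; each row is the pose to reach, as a shift and turn from the pose commanded when the command began, along the tool's axes at that moment; what a row does not reach only later rows make up. A row lasts 1/12 s, in which the tool goes at most 0.0417 m and 7.16 degrees, less where a joint would pass 70% of its speed; a pose out of reach is approached as far as the arm can. The fingers move at their own pace and stop on an object; FORCE is the grip in N (left out, the last holds). Time passes only in rows, so rows that do not move let the fingers close. It prints the time, the measured TCP pose, the force, the opening and the grip force at its end. Input that does not fit is refused with a message, and nothing moves.
- bot.get_obs(): the state, without advancing time (a new reading comes with each control period).
- bot.camera(name): name is "scene" or "side" or "wrist"; returns the picture (420x560x3 uint8, blue, green, red); there is no depth.
- bot.camera_info(name): a dict with "mtx" (3x3 intrinsics, pixels), "extrinsics" (4x4, takes a point from camera to world coordinates). Camera axes: x right, y down, z forward; pixel columns grow to the right and rows downward; lengths in m; the calibration is good to about 2 mm. The wrist camera is an equidistant fisheye: a pixel r from the principal point sees the ray r / f radians off the axis. A picture is of the moment at which its call begins: read the wrist's pose just before it. camera_info takes no time and is no camera call; for the wrist camera it gives the pose at the moment of the call.
- bot.job_done(): hands the job in; it is judged then, once.
The state is a dict: "time": time; "q": joint angles; "qd": joint speeds; "joint_efforts": joint torques, N m; "ee_pos": TCP position; "tcp_rot": TCP orientation; "wrist_force": force on the tool from outside, world axes, zero at the start; "torque": the same for the moment, N m; "opening": finger opening in m; "grasp_force": force on a finger pad.
Only numpy, scipy, OpenCV 4.12 (cv2) and the standard library are available. Lean on these libraries where they do the work, as an engineer would, in place of code of your own. Each camera call takes 0.05 s, during which the arm holds its last target. There are 200 camera calls.

## Working session

There is one attempt and no reset: what is moved stays moved. The work goes in short steps, Python scripts to look and compute and a shell command to move; the robot and the scene stay as the last step left them, time stands still between calls to the robot, and variables do not carry over. Pictures are saved under pics/ and viewed, at most 10 in all, crops included, and the job is handed in when it is done.

```bash
mkdir -p pics; python3 - <<'E'
from workcell import bot
import cv2,numpy as np
for n in ["scene","side"]:
    cv2.imwrite(f"pics/{n}0.png",bot.camera(n)); i=bot.camera_info(n); print(n,np.round(i["mtx"],2).tolist(),np.round(i["extrinsics"],4).tolist())
o=bot.get_obs();print(o)
E
```

```text
scene [[440.46, 0.0, 278.44], [0.0, 440.46, 208.19], [0.0, 0.0, 1.0]] [[-0.6973, -0.389, 0.602, -0.2444], [-0.7163, 0.3499, -0.6037, 0.8271], [0.0241, -0.8522, -0.5227, 0.8261], [0.0, 0.0, 0.0, 1.0]]
side [[500.36, 0.0, 282.26], [0.0, 500.36, 212.66], [0.0, 0.0, 1.0]] [[-0.6056, -0.6581, 0.4473, -0.1465], [-0.7957, 0.4944, -0.3499, 0.6072], [0.0092, -0.5678, -0.8231, 1.3932], [0.0, 0.0, 0.0, 1.0]]
{'time': 0.1, 'q': array([-5.70585769e-04,  5.00902639e+00,  1.00404549e+01,  9.50986271e+01,
        1.79104147e-03,  8.99991630e+01]), 'qd': array([-0.07765241, -0.12052788,  0.05706964, -0.04249997,  0.03025008,
       -0.02732732]), 'joint_efforts': array([ 5.47294949e-04, -5.21561801e+01,  4.65652657e+01,  1.59993977e-02,
       -1.19309320e-06, -5.24902489e-06]), 'ee_pos': array([5.49812378e-01, 3.40860825e-06, 2.31456699e-01]), 'tcp_rot': array([-1.79932801e+02, -1.79202195e-03,  9.00002644e+01]), 'wrist_force': array([-0.27975066,  0.3507033 , -0.68583266]), 'torque': array([0.04611124, 0.03053809, 0.00284866]), 'grasp_force': 0.0, 'opening': 0.08502413046019901}
```

View pics/scene0.png

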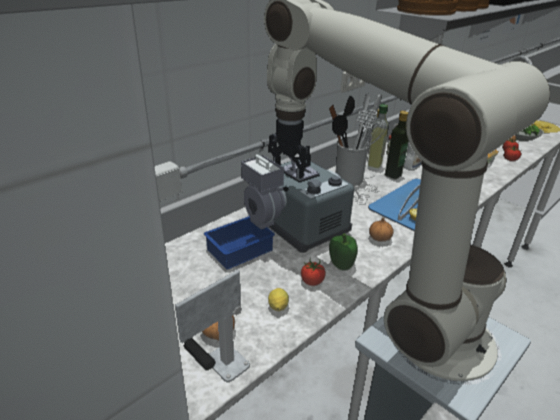

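View pics/side0.png

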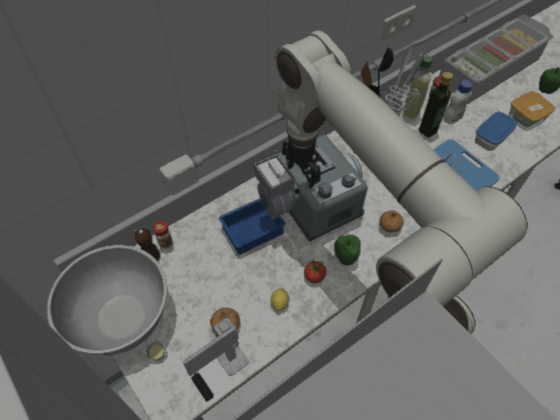

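The scene view shows the blue pan at about (240,242) and the machine at about (310,200), with the gripper above it. The side view shows the pan at (252,226), stop at (325,190) and start at (349,181). The lever is hidden behind the gripper, so I'll use the wrist camera and a crop.

```bash
python3 - <<'E'
from workcell import bot
import cv2,numpy as np
i=bot.camera_info("wrist");print(i)
w=bot.camera("wrist")
s=cv2.imread("pics/side0.png")[120:270,200:400]
cv2.imwrite("pics/w1.png",w)
cv2.imwrite("pics/s1.png",cv2.resize(s,None,fx=4,fy=4,interpolation=cv2.INTER_CUBIC))
E
```

```text
{'mtx': array([[325.1922621 ,   0.        , 273.76698875],
       [  0.        , 325.1922621 , 207.83896147],
       [  0.        ,   0.        ,   1.        ]]), 'extrinsics': array([[ 9.99999012e-01, -3.88547100e-04, -1.35123498e-03,
         5.49953378e-01],
       [-7.45799056e-04, -9.61295592e-01, -2.75518108e-01,
         7.00428617e-02],
       [-1.19188447e-03,  2.75518843e-01, -9.61294932e-01,
         3.74490353e-01],
       [ 0.00000000e+00,  0.00000000e+00,  0.00000000e+00,
         1.00000000e+00]])}
```

View pics/w1.png

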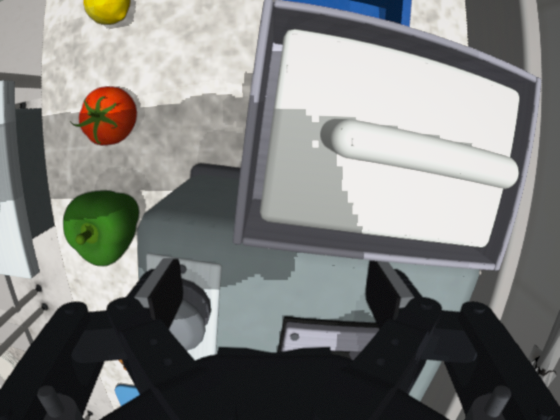

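View pics/s1.png

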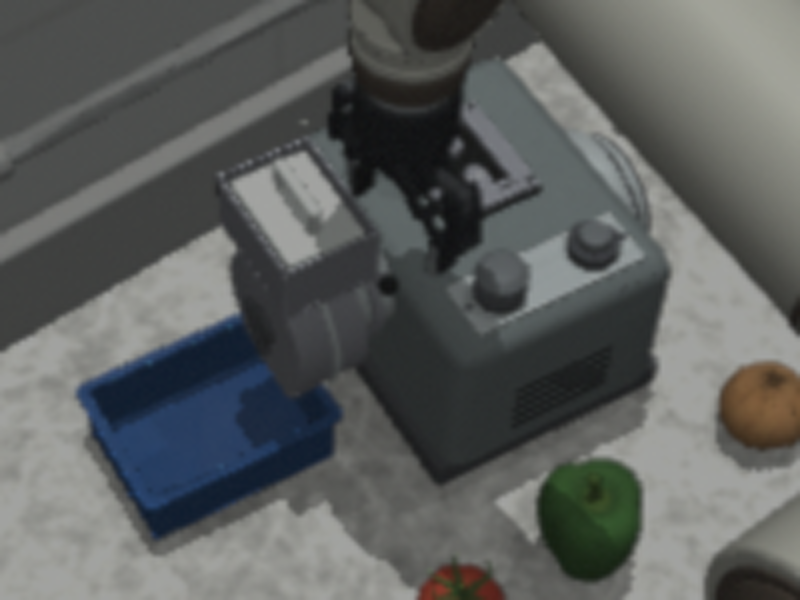

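The wrist view shows the gate plate's near-left corner at (285,320), the hopper, and the stop button at (190,310). The crop shows stop at (502,268), start at (594,235) and the gate's right edge corners at (540,188) and (470,105). I'll fit the machine and pan poses.

```bash
cat > h.py <<'E'
import numpy as np,cv2
from scipy.optimize import least_squares
I={"side":(np.array([[500.36,0,282.26],[0,500.36,212.66],[0,0,1]]),np.array([[-0.6056,-0.6581,0.4473,-0.1465],[-0.7957,0.4944,-0.3499,0.6072],[0.0092,-0.5678,-0.8231,1.3932]])),
"scene":(np.array([[440.46,0,278.44],[0,440.46,208.19],[0,0,1]]),np.array([[-0.6973,-0.389,0.602,-0.2444],[-0.7163,0.3499,-0.6037,0.8271],[0.0241,-0.8522,-0.5227,0.8261]]))}
def proj(n,P):
    K,E=I[n]; c=E[:,:3].T@(np.asarray(P)-E[:,3]); p=K@c; return p[:2]/p[2]
def plane(n,uv,z):
    K,E=I[n]; d=E[:,:3]@np.linalg.solve(K,[*uv,1]); t=(z-E[2,3])/d[2]; return E[:,3]+t*d
def m2w(p,P):
    c,s=np.cos(p[2]),np.sin(p[2]); return np.array([p[0]+c*P[0]-s*P[1],p[1]+s*P[0]+c*P[1],P[2]])
def fit(obs,x0=(.6,0,0)):
    r=least_squares(lambda p:np.concatenate([proj(n,m2w(p,P))-uv for n,P,uv in obs]),x0,loss="soft_l1"); return r.x,r.fun.reshape(-1,2)
def z4(u,v): return (200+u/4-.4,120+v/4-.4)
E
python3 - <<'E'
from h import *
obs=[("side",(-.09,-.042,.2115),z4(594,232)),("side",(-.019,-.04,.202),z4(540,188)),("side",(.079,-.04,.202),z4(470,105)),
("side",(-.13,.1,0),z4(440,482)),("side",(-.13,-.1,0),z4(655,380))]
p,f=fit(obs);print(p,np.round(f,1))
for uv in [(502,262)]: print("stop",plane("side",z4(*uv),.225), m2w(p,(-.09,.042,.22)))
# pan rim corners z=.063 : far-left, near-left, near-right
for uv in [(80,390),(155,512),(340,412),(240,318)]:
    w=plane("side",z4(*uv),.063); c,s=np.cos(p[2]),np.sin(p[2]); d=w[:2]-p[:2]; print(w,"mach",c*d[0]+s*d[1],-s*d[0]+c*d[1])
for n in ["gate",]: print(m2w(p,(.03,0,.202)),m2w(p,(-.09,-.042,.2115)))
for a in (-.26,0,.26): print("knob",m2w(p,(.03+.182*np.sin(a),.029,.098+.18*np.cos(a))), [proj("side",m2w(p,(.03+.182*np.sin(a),.029,.098+.18*np.cos(a)))),proj("scene",m2w(p,(.03+.182*np.sin(a),.029,.098+.18*np.cos(a))))])
E
```

```text
[ 0.57367413 -0.10220025 -0.12950277] [[-0.1 -0.1]
 [-0.3 -2.6]
 [ 0.4 -2.3]
 [ 1.5  3.4]
 [-1.7  3.7]]
stop [ 0.49102902 -0.05035486  0.225     ] [ 0.48985169 -0.04892925  0.22      ]
[0.68325954 0.21282319 0.063     ] mach 0.06798529696382671 0.3265374868927302
[0.55358535 0.22896418 0.063     ] mach -0.06268749956610938 0.3257970473663848
[0.54128057 0.05907331 0.063     ] mach -0.05294934321415139 0.15573974976258367
[0.6642672  0.06851663 0.063     ] mach 0.06778790191438222 0.1809866226273025
[ 0.60342292 -0.10607448  0.202     ] [ 0.47900384 -0.13222585  0.2115    ]
knob [ 0.56077115 -0.07127498  0.2719502 ] [array([316.55916719, 157.00547422]), array([301.42283545, 156.23779213])]
knob [ 0.60716801 -0.07731732  0.278     ] [array([308.37000867, 145.29903451]), array([291.8085408 , 149.04491442])]
knob [ 0.65356487 -0.08335966  0.2719502 ] [array([300.21947276, 136.64292169]), array([282.4799434 , 145.74373636])]
```

The rows are not in the units I measure in: shifts go in units of 25 mm and turns go in units of 2 degrees. I convert before sending: -0.125 m is -5, -0.08 m is -3.2, 7.4 degrees is 3.7.

```bash
echo '[[[0,0,-1.6,0,0.06],[0,0,-3.2,1.85,0.06],[0,0,-4.8,3.7,0.06],[0,0,-5,3.7,0.06]]]' | python3 -m pendant 40 && echo '[[[1.6,0.4,0,0,0.06],[3.2,0.8,0,0,0.06],[4.8,1.2,0,0,0.06],[6.4,1.48,0,0,0.06],[8,1.48,0,0,0.06]]]' | python3 -m pendant && echo '[[[1.6,0,0,0,0.06],[2.8,0,0,0,0.06],[2.8,0,0,0,0.06],[2.8,0,0,0,0.06]]]' | python3 -m pendant
python3 - <<'E'
from workcell import bot
import cv2
for n,(a,b,c,d) in {"side":(110,260,210,410),"scene":(140,270,200,373)}.items():
    cv2.imwrite(f"pics/{n}2.png",cv2.resize(bot.camera(n)[a:b,c:d],None,fx=4,fy=4,interpolation=cv2.INTER_CUBIC))
E
```

```text
time: 0.48
ee_pos: [0.5502, -0.0, 0.364]
tcp_rot: [179.5, -0.1, 82.4]
wrist_force: [-0.4, 0.1, 0.2]
opening: 0.0601
grasp_force: 0.0
time: 0.9
ee_pos: [0.6134, 0.1952, 0.3559]
tcp_rot: [-180.0, 0.0, 82.6]
wrist_force: [0.9, -0.1, -0.4]
opening: 0.0602
grasp_force: 0.0
time: 1.23
ee_pos: [0.6218, 0.265, 0.3549]
tcp_rot: [-179.9, 0.1, 82.8]
wrist_force: [-0.6, -0.7, 0.4]
opening: 0.0596
grasp_force: 0.0
```

View pics/side2.png

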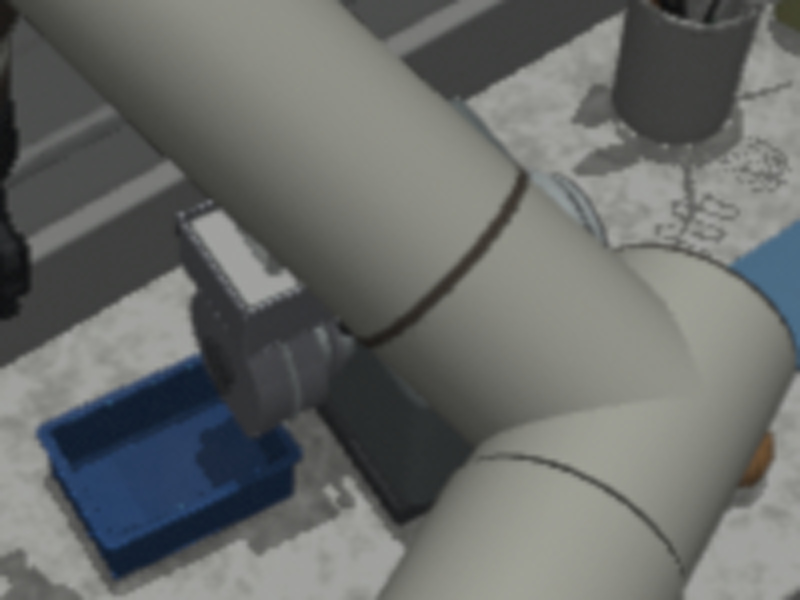

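View pics/scene2.png

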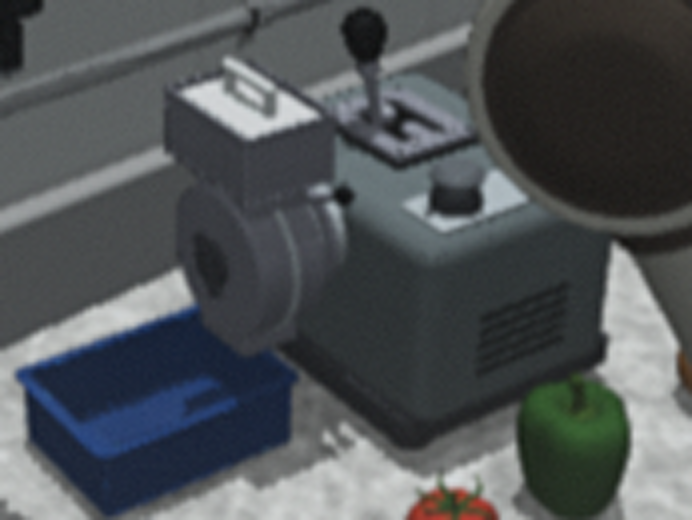

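The side view is blocked by the arm. In the scene crop the knob is at (363,35), the gate's lower corner at (402,158) and right corner at (476,132), the plinth's front-left corner at (412,447), and the pan's rim corners at (22,375), (105,455) and (295,375).

```bash
python3 - <<'E'
from h import *
zs=lambda u,v:(200+u/4-.4,140+v/4-.4)
obs=[("side",(-.09,-.042,.2115),z4(594,232)),("side",(-.019,-.04,.202),z4(540,188)),("side",(.079,-.04,.202),z4(470,105)),
("scene",(-.019,.04,.202),zs(402,158)),("scene",(-.019,-.04,.202),zs(476,132))]
p,f=fit(obs);print(p,np.round(f,1))
for q in [(.079,.04,.202),(-.019,.04,.202),(-.13,.1,0),(-.13,-.1,0)]: print(q,(proj("scene",m2w(p,q))-[199.6,139.6])*4)
g=lambda a,b:m2w(p,(.03+.182*np.sin(a),-.182*np.sin(b),.098+.182*np.cos(a)*np.cos(b)))
k=zs(363,36)
r=least_squares(lambda a:proj("scene",g(a[0],-.16))-k,[0.]);print("fore",r.x,r.fun)
r=least_squares(lambda a:proj("scene",g(*a))-k,[0.,-.1]);print("both",r.x)
c,s=np.cos(p[2]),np.sin(p[2])
for n,z,L in (("side",z4,[(80,388),(155,514),(340,412)]),("scene",zs,[(20,373),(105,458),(297,375)])):
  for uv in L:
    d=plane(n,z(*uv),.063)[:2]-p[:2]; print(n,c*d[0]+s*d[1],-s*d[0]+c*d[1])
d=np.array([.6218,.265])-p[:2]; print("tcp mach",c*d[0]+s*d[1],-s*d[0]+c*d[1], "yaw", 90+np.degrees(p[2]))
E
```

```text
[ 0.56634752 -0.09824043 -0.09153288] [[ 1.2  1.2]
 [ 0.2 -0.9]
 [-0.1 -0.3]
 [-0.8  0.5]
 [-0.2 -0. ]]
(0.079, 0.04, 0.202) [317.47135703 113.70656581]
(-0.019, 0.04, 0.202) [398.69079039 160.09637722]
(-0.13, 0.1, 0) [422.78838194 472.61464074]
(-0.13, -0.1, 0) [603.77415021 381.5215352 ]
fore [0.06441121] [-0.28620264  0.6797689 ]
both [ 0.07991344 -0.14045511]
side 0.08970383792499875 0.3195376487378263
side -0.04417498052944709 0.32553842856585175
side -0.039341288594793716 0.1543639414444608
scene 0.08658152569305572 0.3181740761596272
scene -0.03985961596893838 0.3247715199052458
scene -0.041221471594616726 0.1529482035613482
tcp mach 0.022018313335649686 0.36678846621868905 yaw 84.75555243162589
```

```bash
cat >> h.py <<'E'
zs=lambda u,v:(200+u/4-.4,140+v/4-.4)
H=None
obs=[("side",(-.09,-.042,.2115),z4(594,232)),("side",(-.019,-.04,.202),z4(540,188)),("side",(.079,-.04,.202),z4(470,105)),
("scene",(-.019,.04,.202),zs(402,158)),("scene",(-.019,-.04,.202),zs(476,132)),("scene",(.079,.04,.202),zs(318,105)),
("side",(.053,.204,H),z4(220,180)),("side",(-.053,.204,H),z4(290,270)),("side",(-.053,.126,H),z4(380,240)),("side",(.053,.126,H),z4(310,140)),
("scene",(.053,.204,H),zs(166,88)),("scene",(-.053,.204,H),zs(244,142)),("scene",(-.053,.126,H),zs(336,124))]
def fz(p): return np.concatenate([proj(n,m2w(p,(P[0],P[1],p[3] if P[2] is None else P[2])))-uv for n,P,uv in obs])
R=least_squares(fz,[.57,-.1,-.1,.27],loss="soft_l1");p=R.x
c,s=np.cos(p[2]),np.sin(p[2])
def w2m(w): d=np.asarray(w)[:2]-p[:2]; return np.round([c*d[0]+s*d[1],-s*d[0]+c*d[1]],4)
def ang(b=-.16,k=zs(363,36)):
    g=lambda a,b:m2w(p,(.03+.182*np.sin(a),-.182*np.sin(b),.098+.182*np.cos(a)*np.cos(b)))
    return least_squares(lambda a:proj("scene",g(a[0],b))-k,[0.]).x, least_squares(lambda a:proj("scene",g(*a))-k,[0.,-.1]).x
E
python3 - <<'E'
from h import *
print(p,np.round(fz(p).reshape(-1,2),1).tolist())
for n,z,L in (("side",z4,[(80,388),(155,514),(340,412)]),("scene",zs,[(20,373),(105,458),(297,375)])):
  for uv in L: print(n,w2m(plane(n,z(*uv),.063)))
print(ang(), w2m([.6218,.265]))
for q in [(-.13,.1,.012),(-.13,-.1,.012)]: print(q,(proj("scene",m2w(p,q))-[199.6,139.6])*4)
E
```

```text
[ 0.5681721  -0.10019501 -0.12846573  0.27496297] [[0.7, 1.3], [0.4, -1.2], [1.0, -1.0], [-1.3, -0.0], [-0.1, -0.2], [0.3, 1.4], [-1.1, -0.2], [-0.8, 2.6], [0.7, -0.7], [-0.2, -0.2], [-1.1, 0.3], [0.5, 0.9], [0.3, -1.8]]
side [0.0758 0.3243]
side [-0.0582  0.3254]
side [-0.0471  0.1545]
scene [0.0727 0.3229]
scene [-0.0539  0.3248]
scene [-0.0489  0.153 ]
(array([0.06317116]), array([ 0.06570565, -0.15691917])) [0.0064 0.3691]
(-0.13, 0.1, 0.012) [415.67632709 457.74632361]
(-0.13, -0.1, 0.012) [604.23429181 371.68086723]
```

Machine pose: x 0.568, y -0.100, yaw -0.128, with a fit residual of about 1 px. The knob is in the left-hand slots at fore ≈ +0.065, and the pan is about 45 mm short. The tool axes are now aligned with the machine (dx = machine y, dy = machine x). Next I'll lower the tool beside the pan and push.

```bash
echo '[[[0,0,1.6,0,0.06],[0,0,3.2,0,0.06],[0,0,4.8,0,0.06],[0,0,6.4,0,0.06],[0,0,8,0,0.06]]]' | python3 -m pendant && echo '[[[0,0,1.6,0,0.06],[0,0,2.8,0,0.06],[0,0,3.6,0,0.06],[0,0,4.2,0,0.06],[0,0,4.2,0,0.06]]]' | python3 -m pendant && echo '[[[-0.4,0,0,0,0.06],[-0.8,0,0,0,0.06],[-1.2,0,0,0,0.06],[-1.4,0,0,0,0.06],[-1.6,0,0,0,0.06]]]' | python3 -m pendant && echo '[[[-0.2,0,0,0,0.06],[-0.4,0,0,0,0.06],[-0.6,0,0,0,0.06],[-0.8,0,0,0,0.06],[-1,0,0,0,0.06]]]' | python3 -m pendant
```

```text
time: 1.75
ee_pos: [0.6209, 0.261, 0.1718]
tcp_rot: [179.9, -0.1, 82.5]
wrist_force: [0.2, 0.4, 0.6]
opening: 0.0598
grasp_force: 0.0
time: 2.17
ee_pos: [0.6198, 0.2606, 0.0642]
tcp_rot: [-179.8, 0.1, 82.5]
wrist_force: [-1.1, -0.5, -0.5]
opening: 0.0597
grasp_force: 0.0
time: 2.58
ee_pos: [0.6168, 0.2222, 0.0686]
tcp_rot: [179.9, -0.0, 82.5]
wrist_force: [0.2, 0.0, 0.5]
opening: 0.0599
grasp_force: 0.0
time: 3.0
ee_pos: [0.613, 0.1982, 0.0673]
tcp_rot: [-180.0, 0.0, 82.6]
wrist_force: [-0.4, 0.8, 0.3]
opening: 0.0599
grasp_force: 0.0
```

Scaled: -0.008 m is -0.32, -0.006 m is -0.24.

```bash
echo '[[[-0.12,0,0,0,0.06],[-0.24,0,0,0,0.06],[-0.32,0,0,0,0.06],[-0.32,0,0,0,0.06]]]' | python3 -m pendant && echo '[[[-0.08,0,0,0,0.06],[-0.16,0,0,0,0.06],[-0.16,0,0,0,0.06]]]' | python3 -m pendant
python3 - <<'E'
from workcell import bot
from h import *
o=bot.get_obs();print(w2m(o["ee_pos"]),o["wrist_force"])
im=bot.camera("scene");cv2.imwrite("pics/scene3.png",cv2.resize(im[170:270,190:340],None,fx=4,fy=4,interpolation=cv2.INTER_CUBIC))
E
```

```text
time: 3.33
ee_pos: [0.6121, 0.1903, 0.0674]
tcp_rot: [180.0, 0.0, 82.6]
wrist_force: [-0.5, -0.7, -0.2]
opening: 0.0598
grasp_force: 0.0
time: 3.58
ee_pos: [0.6115, 0.1864, 0.0673]
tcp_rot: [-180.0, 0.0, 82.6]
wrist_force: [0.3, 0.1, -0.2]
opening: 0.0601
grasp_force: 0.0
[0.0063 0.2898] [ 0.32945043  0.05518693 -0.21740351]
```

View pics/scene3.png

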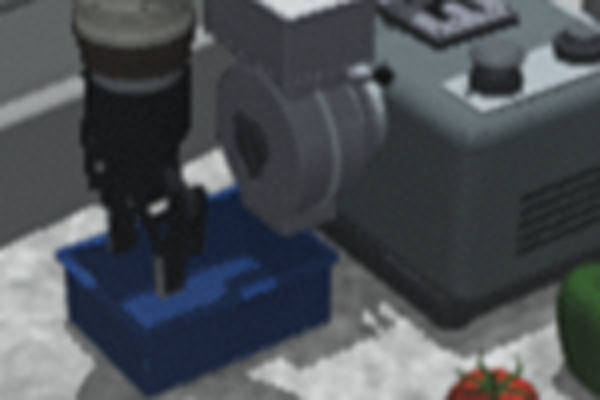

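The fingertips, at (170,290) in the crop, appear inside or above the pan: they seem to have passed over its rim, and the pan hasn't moved. I'll check the heights.

```bash
python3 - <<'E'
from h import *
z3=lambda u,v:(190+u/4-.4,170+v/4-.4)
for z in (.04,.05,.06,.07): 
  print(z,[ (proj("scene",m2w(p,(x,.29,z)))-[189.6,169.6])*4 for x in (-.03,-.04,.04,.05)])
for uv in [(60,257),(148,326),(336,258)]: print(w2m(plane("scene",z3(*uv),.063)))
E
```

```text
0.04 [array([170.39560152, 330.03383237]), array([177.6675223 , 336.87789618]), array([121.54838739, 284.06063485]), array([114.85067927, 277.75699883])]
0.05 [array([169.97304273, 319.04823046]), array([177.27251017, 325.86227958]), array([120.94890075, 273.28421904]), array([114.22803345, 267.01029286])]
0.06 [array([169.54702721, 307.97276111]), array([176.87424952, 314.75607194]), array([120.34468473, 262.42278753]), array([113.60050043, 256.17923486])]
0.07 [array([169.11751237, 296.80631707]), array([176.4727001 , 303.55815114]), array([119.73568314, 251.47533031]), array([112.96802242, 245.26282779])]
[0.0681 0.3254]
[-0.0431  0.3158]
[-0.0517  0.156 ]
```

The tips are too high when open, so they cleared the rim. I'll go up, back out, shut the fingers, go lower and retry.

Scaled: 0.085 m is 3.4, 0.08 m is 3.2.

```bash
echo '[[[0,0,-1.6,0,0],[0,0,-1.6,0,0],[1.6,0,-1.6,0,0],[3.2,0,-1.6,0,0],[3.4,0,-1.6,0,0]]]' | python3 -m pendant && echo '[[[0,0,0,0,0],[0,0,1.2,0,0],[0,0,2.4,0,0],[0,0,2.4,0,0],[0,0,2.4,0,0]]]' | python3 -m pendant
python3 - <<'E'
from workcell import bot
from h import *
o=bot.get_obs();print(w2m(o["ee_pos"]),o["wrist_force"])
im=bot.camera("scene");cv2.imwrite("pics/scene4.png",cv2.resize(im[150:270,170:320],None,fx=4,fy=4,interpolation=cv2.INTER_CUBIC))
x,y=.0063,.374
for z in (.02,.03,.04,.05,.06):print(z,(proj("scene",m2w(p,(x,y,z)))-[169.6,149.6])*4)
E
```

```text
time: 4.05
ee_pos: [0.6228, 0.276, 0.1074]
tcp_rot: [179.9, -0.1, 82.8]
wrist_force: [1.5, 0.1, 0.2]
opening: 0.0005
grasp_force: 0.0
time: 4.47
ee_pos: [0.6215, 0.2695, 0.0462]
tcp_rot: [-179.8, 0.1, 82.6]
wrist_force: [0.6, -0.6, 1.6]
opening: -0.0001
grasp_force: 0.0
[0.0055 0.3735] [ 0.57225183 -0.64477674  1.57864508]
0.02 [125.96617275 447.57189017]
0.03 [125.03026403 436.6637083 ]
0.04 [124.08664555 425.66566788]
0.05 [123.13522165 414.57665397]
0.06 [122.1758951  403.39553313]
```

View pics/scene4.png

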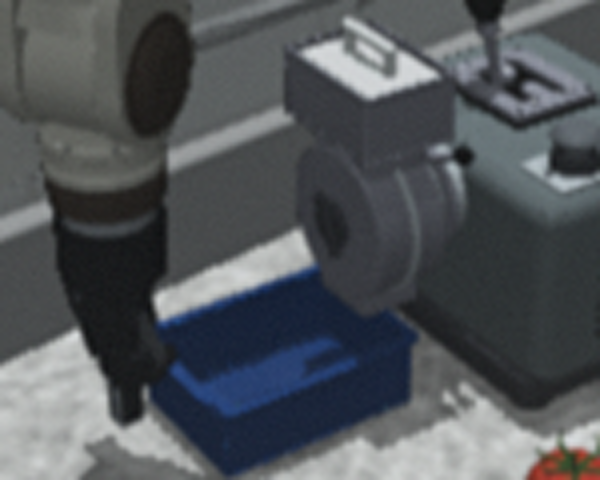

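The shut tip is visible at (125,422), below rim height and left of the pan. Pushing now.

Scaled: -0.04 m is -1.6, -0.034 m is -1.36.

```bash
echo '[[[-0.4,0,0.24,0,0],[-0.8,0,0.24,0,0],[-1.12,0,0.24,0,0],[-1.36,0,0.24,0,0],[-1.6,0,0.24,0,0]]]' | python3 -m pendant && echo '[[[-0.24,0,0,0,0],[-0.48,0,0,0,0],[-0.72,0,0,0,0],[-0.96,0,0,0,0],[-1.2,0,0,0,0]]]' | python3 -m pendant && echo '[[[-0.12,0,0,0,0],[-0.24,0,0,0,0],[-0.36,0,0,0,0],[-0.36,0,0,0,0]]]' | python3 -m pendant
python3 - <<'E'
from workcell import bot
from h import *
o=bot.get_obs();print(w2m(o["ee_pos"]),o["wrist_force"])
im=bot.camera("scene");cv2.imwrite("pics/scene5.png",im)
# blue mask right/near extents
hsv=cv2.cvtColor(im,cv2.COLOR_BGR2HSV)
for f in ("pics/scene0.png","pics/scene5.png"):
    h=cv2.cvtColor(cv2.imread(f),cv2.COLOR_BGR2HSV)
    m=cv2.inRange(h,(108,120,40),(125,255,255));m[:,345:]=0
    ys,xs=np.nonzero(m[190:,190:]);i=ys.argmax();j=xs.argmax();print(xs.min()+190,xs[j]+190,ys[j]+190,ys[i]+190,xs[i]+190)
E
```

```text
time: 4.93
ee_pos: [0.6178, 0.2305, 0.0427]
tcp_rot: [179.9, -0.0, 82.6]
wrist_force: [0.5, -0.3, 0.2]
opening: -0.0005
grasp_force: 0.0
time: 5.35
ee_pos: [0.6134, 0.2011, 0.0414]
tcp_rot: [180.0, -0.0, 82.6]
wrist_force: [0.4, 1.8, 1.5]
opening: -0.0002
grasp_force: 1.1
time: 5.68
ee_pos: [0.6123, 0.192, 0.0413]
tcp_rot: [-180.0, 0.0, 82.6]
wrist_force: [0.3, -0.2, -0.1]
opening: -0.0002
grasp_force: 0.0
[0.0063 0.2954] [ 0.28439566 -0.16433284 -0.08435219]
205 273 233 267 226
218 283 229 263 238
```

```bash
echo '[[[-0.08,0,0,0,0],[-0.16,0,0,0,0],[-0.2,0,0,0,0],[-0.2,0,0,0,0]]]' | python3 -m pendant | grep -E "pos|wrist_f"; echo '[[[-0.08,0,0,0,0],[-0.16,0,0,0,0],[-0.16,0,0,0,0]]]' | python3 -m pendant| grep -E "pos|wrist_f";  python3 - <<'E'
from h import *
for a in [(226,267),(238,263)]: print(w2m(plane("scene",a,0.02)))
for a in [(273,233),(283,229)]: print(w2m(plane("scene",a,0.06)))
E
```

```text
ee_pos: [0.6115, 0.1873, 0.0411]
wrist_force: [0.3, 0.1, -0.2]
ee_pos: [0.6111, 0.1833, 0.0412]
wrist_force: [0.1, -0.2, 0.5]
[-0.0569  0.328 ]
[-0.0612  0.2902]
[-0.0425  0.1514]
[-0.0427  0.1133]
```

```bash
for i in 1; do echo '[[[-0.08,0,0,0,0],[-0.12,0,0,0,0],[-0.12,0,0,0,0]]]' | python3 -m pendant| grep -E "pos|wrist_f"; echo '[[[-0.08,0,0,0,0],[-0.12,0,0,0,0],[-0.12,0,0,0,0]]]' | python3 -m pendant| grep -E "pos|wrist_f"; done;  python3 - <<'E'
from workcell import bot
from h import *
im=bot.camera("scene")
h=cv2.cvtColor(im,cv2.COLOR_BGR2HSV)
m=cv2.inRange(h,(108,120,40),(125,255,255));m[:,345:]=0
ys,xs=np.nonzero(m[190:,190:]);i=ys.argmax();j=xs.argmax();print(xs.min()+190,xs[j]+190,ys[j]+190,ys[i]+190,xs[i]+190)
print(w2m(plane("scene",(xs[j]+190,ys[j]+190),.06)),w2m(plane("scene",(xs[i]+190,ys[i]+190),.02)),w2m(bot.get_obs()["ee_pos"]))
E
```

```text
ee_pos: [0.6109, 0.1807, 0.0414]
wrist_force: [-0.5, 1.2, -0.6]
ee_pos: [0.612, 0.1799, 0.0425]
wrist_force: [4.7, 11.5, -0.6]
221 287 228 261 242
[-0.0454  0.0997] [-0.0601  0.2757] [0.0075 0.2834]
```

The pan is home against the plinth: 11.5 N reaction, right rim at y ≈ 0.100. Next I'll back off, rise, and move over to the far side of the knob.

Scaled: -0.04 m is -1.6, 0.04 m is 1.6.

```bash
echo '[[[0.8,0,0,0,0],[1.6,0,0,0,0],[1.6,0,-1.6,0,0],[1.6,0,-3.2,0,0],[1.6,0,-4.8,0,0]]]' | python3 -m pendant >/dev/null; echo '[[[0,0,-1.6,0,0],[0,0,-3.2,0,0],[0,0,-4.8,0,0],[0,0,-6.4,0,0],[0,0,-8,0,0]]]' | python3 -m pendant; echo '[[[0,0,-0.6,0,0],[0,0,-0.6,0,0]]]' | python3 -m pendant
python3 - <<'E'
from workcell import bot
from h import *
o=bot.get_obs();print(w2m(o["ee_pos"]),o["ee_pos"])
im=bot.camera("scene");cv2.imwrite("pics/scene6.png",im)
c_=im[136:176,275:310].max(2)
for r in c_[::1]: print("".join("#" if v<28 else "+" if v<50 else "." for v in r))
E
```

```text
time: 7.7
ee_pos: [0.6153, 0.217, 0.357]
tcp_rot: [179.8, -0.1, 82.6]
wrist_force: [1.2, -0.6, 1.5]
opening: -0.0002
grasp_force: 0.0
time: 7.87
ee_pos: [0.6164, 0.2174, 0.3725]
tcp_rot: [179.7, -0.1, 82.6]
wrist_force: [-0.8, 0.1, 0.0]
opening: 0.0001
grasp_force: 0.0
[0.0071 0.3212] [0.61636048 0.21743918 0.37246695]
...................................
...................................
...................................
...................................
...................................
...................................
..............++++.................
............+++#++++...............
............##++++##...............
...........+##++++##+..............
...........###++++###..............
..........+##########+.............
...........+#########+.............
...........+#########+.............
...........+########+..............
............+#######+..............
............+#######+..............
.............+#####+...............
..............+###+................
..............++++.................
...................................
...................................
...................................
...................................
...................................
...................................
...................................
...................................
...................................
...................................
...................................
........................++.........
........................+#++.......
................++......+#++++.....
.......................+++.........
.....................++++..........
.........++...........+++..........
..........++...........+++.........
...........+++...........+.........
............++++...................
```

```bash
echo '[[[-1.2,1,0,0,0],[-2.4,2,0,0,0],[-4,2.8,0,0,0],[-5.6,3.56,0,0,0],[-7.2,3.56,0,0,0]]]' | python3 -m pendant >/dev/null; echo '[[[-1.6,0,0,0,0],[-3.2,0,0,0,0],[-4.4,0,0,0,0],[-4.48,0,0,0,0],[-4.48,0,0,0,0]]]' | python3 -m pendant; python3 - <<'E'
from workcell import bot
from h import *
o=bot.get_obs();print(w2m(o["ee_pos"]),o["ee_pos"])
E
```

```text
time: 8.75
ee_pos: [0.6658, -0.0824, 0.3664]
tcp_rot: [-179.9, 0.0, 82.4]
wrist_force: [0.6, 0.1, -0.3]
opening: -0.0002
grasp_force: 0.0
[0.0945 0.0301] [ 0.66576134 -0.08242111  0.36639731]
```

```bash
echo '[[[0,0,1.6,0,0],[0,0,3.2,0,0],[0,0,3.88,0,0],[0,0,3.88,0,0]]]' | python3 -m pendant ; echo '[[[0,-0.2,0,0,0],[0,-0.4,0,0,0],[0,-0.6,0,0,0],[0,-0.72,0,0,0],[0,-0.72,0,0,0]]]' | python3 -m pendant | grep -E "pos|wrist"; for r in 1; do echo '[[[0,-0.12,0,0,0],[0,-0.12,0,0,0]]]' | python3 -m pendant| grep -E "pos|wrist"; echo '[[[0,-0.12,0,0,0],[0,-0.12,0,0,0]]]' | python3 -m pendant| grep -E "pos|wrist"; done
python3 - <<'E'
from workcell import bot
from h import *
o=bot.get_obs();print(w2m(o["ee_pos"]))
im=bot.camera("scene")
c_=im[136:176,270:310].max(2)
for r in c_[:24]: print("".join("#" if v<28 else "+" if v<50 else "." for v in r))
E
```

```text
time: 9.08
ee_pos: [0.6619, -0.0783, 0.2574]
tcp_rot: [-178.9, -0.0, 82.7]
wrist_force: [-0.2, 0.8, -3.6]
opening: -0.0001
grasp_force: 0.0
ee_pos: [0.6492, -0.0779, 0.2742]
wrist_force: [0.6, 0.7, -0.6]
ee_pos: [0.6459, -0.0777, 0.272]
wrist_force: [2.2, -0.5, 1.7]
ee_pos: [0.6424, -0.0772, 0.2709]
wrist_force: [1.8, -0.1, 1.9]
[0.0707 0.0323]
...........+++#######+..................
............+++####+....................
............+.++###+....................
............+..+###+....................
...............+###+....................
..............++###+....................
..............+####+....................
............+.+#####+++++...............
............+.++#########+..............
............+.+###########+.............
..............+############.............
...............++##########+............
.................+#########+............
.................+#########+............
.................+#########+............
.................+########+.............
..................+#######+.............
...................+######..............
....................+####+..............
.....................+##+...............
........................................
........................................
........................................
........................................
```

Scaled: -0.006 m is -0.24, -0.004 m is -0.16.

```bash
echo '[[[0,-0.08,0,0,0],[0,-0.16,0,0,0],[0,-0.24,0,0,0],[0,-0.24,0,0,0]]]' | python3 -m pendant| grep -E "pos|wrist";
python3 - <<'E'
from workcell import bot
from h import *
o=bot.get_obs();print(w2m(o["ee_pos"]))
im=bot.camera("scene")
c_=im[136:176,270:310].max(2)
for r in c_[6:22]: print("".join("#" if v<28 else "+" if v<50 else "." for v in r))
for u in (291.5,292,292.5,293,294): print(u,ang(k=(u,149))[0])
E
```

```text
ee_pos: [0.6361, -0.0764, 0.2705]
wrist_force: [1.1, -1.1, 1.4]
[0.0643 0.0323]
.............+..+###+...................
.............+..+###+.+++...............
.............+..+####+###++.............
.............+..+##########+............
.............+..+###########............
.............+..+###########+...........
................++##########+...........
..................+#########+...........
..................+#########+...........
..................+#########+...........
...................+#######+............
....................#######.............
....................+######.............
.....................+####..............
......................++++..............
........................................
291.5 [0.03372601]
292 [0.02309025]
292.5 [0.01267038]
293 [0.00245862]
294 [-0.01737052]
```

```bash
echo '[[[0,0.48,0,0,0],[0,0.48,-1.6,0,0],[0,0.48,-3,0,0],[0.8,-0.48,-3,0,0],[1.72,-1.36,-3,0,0]]]' | python3 -m pendant >/dev/null; echo '[[[0,0,0,0,0],[0,0,1.6,0,0],[0,0,3,0,0],[0,0,3,0,0]]]' | python3 -m pendant | grep -E "pos|wrist"; 
python3 - <<'E'
from workcell import bot
from h import *
o=bot.get_obs();print(w2m(o["ee_pos"]))
E
echo '[[[-0.2,0,0,0,0],[-0.4,0,0,0,0],[-0.52,0,0,0,0],[-0.64,0,0,0,0],[-0.64,0,0,0,0]]]' | python3 -m pendant | grep -E "pos|wrist"; echo '[[[-0.12,0,0,0,0],[-0.24,0,0,0,0],[-0.4,0,0,0,0],[-0.4,0,0,0,0]]]' | python3 -m pendant | grep -E "pos|wrist"
```

```text
ee_pos: [0.6047, -0.0291, 0.2606]
wrist_force: [-0.6, -0.2, -2.5]
[0.0271 0.0752]
ee_pos: [0.607, -0.0462, 0.2727]
wrist_force: [-0.2, -0.1, -0.7]
ee_pos: [0.6051, -0.0556, 0.2709]
wrist_force: [1.7, 3.0, 2.8]
```

Scaled: -0.02 m is -0.8, -0.015 m is -0.6.

```bash
echo '[[[-0.2,0,0,0,0],[-0.4,0,0,0,0],[-0.6,0,0,0,0],[-0.8,0,0,0,0],[-0.8,0,0,0,0]]]' | python3 -m pendant | grep -E "pos|wrist"; echo '[[[-0.16,0,0,0,0],[-0.32,0,0,0,0],[-0.48,0,0,0,0],[-0.6,0,0,0,0],[-0.6,0,0,0,0]]]' | python3 -m pendant | grep -E "pos|wrist"
echo '[[[-0.12,0,0,0,0],[-0.24,0,0,0,0],[-0.32,0,0,0,0],[-0.32,0,0,0,0]]]' | python3 -m pendant | grep -E "pos|wrist"
python3 - <<'E'
from workcell import bot
from h import *
o=bot.get_obs();print(w2m(o["ee_pos"]))
im=bot.camera("scene")
c_=im[130:176,280:330].max(2)
for r in c_[:30]: print("".join("#" if v<28 else "+" if v<50 else "." for v in r))
print(proj("scene",m2w(p,(.03,-.029,.276))))
E
```

```text
ee_pos: [0.6022, -0.0761, 0.2704]
wrist_force: [-0.1, 2.2, 2.5]
ee_pos: [0.6004, -0.0906, 0.2705]
wrist_force: [0.7, 2.0, 1.5]
ee_pos: [0.5994, -0.0982, 0.2704]
wrist_force: [0.2, 1.9, 2.6]
[0.0307 0.0059]
..........+###############++#+###++#+.............
..........+######################+++..............
...........######################++...............
...........+########+############+................
...........+####################+.................
...........++++#######++#######+..................
..............+###############+...................
...............+##############+...................
...............+#############+....................
...............+++##########+.....................
..................++########+.....................
...................++########+....................
...............++..++#########+...................
................+..+###########...................
................+..++##########+..................
...................+##########+...................
................+..+##########+...................
................+..+###+######....................
................+..+##########....................
................+..++++######.....................
....................+.++####......................
.......................####.......................
.......................++++.......................
..................................................
..................................................
..................................................
..................................................
..................................................
..................................................
..................................................
[307.19332093 146.13046087]
```

Scaled: -0.005 m is -0.2, -0.003 m is -0.12.

```bash
echo '[[[-0.12,0,0,0,0],[-0.2,0,0,0,0],[-0.2,0,0,0,0]]]' | python3 -m pendant | grep -E "pos|wrist"; echo '[[[-0.08,0,0,0,0],[-0.12,0,0,0,0],[-0.12,0,0,0,0]]]' | python3 -m pendant | grep -E "pos|wrist"
```

```text
ee_pos: [0.5987, -0.1032, 0.2703]
wrist_force: [-1.4, 3.2, 1.4]
ee_pos: [0.5983, -0.106, 0.2703]
wrist_force: [-0.3, 2.8, 0.2]
```

Scaled: -0.002 m is -0.08, -0.003 m is -0.12.

```bash
echo '[[[-0.08,0,0,0,0],[-0.12,0,0,0,0],[-0.12,0,0,0,0]]]' | python3 -m pendant | grep -E "pos|wrist"; echo '[[[-0.08,0,0,0,0],[-0.12,0,0,0,0],[-0.12,0,0,0,0]]]' | python3 -m pendant | grep -E "pos|wrist"
```

```text
ee_pos: [0.598, -0.1086, 0.2702]
wrist_force: [-0.9, 4.4, -1.6]
ee_pos: [0.5977, -0.1109, 0.2701]
wrist_force: [0.1, 8.1, -2.8]
```

The rows are not in the units I measure in: shifts go in units of 25 mm and turns go in units of 2 degrees. I convert before sending: -0.075 m is -3, -0.03 m is -1.2.

```bash
echo '[[[0.6,0,0,0,0],[0.6,0,-1.6,0,0],[0.6,0,-3,0,0],[0,-1.2,-3,0,0],[-0.88,-2.12,-3,0,0]]]' | python3 -m pendant >/dev/null; echo '[[[0,0,0,0,0],[0,0,1.6,0,0],[0,0,3,0,0],[0,0,3,0,0],[0,0,3,0,0]]]' | python3 -m pendant | grep -E "pos|wrist"; 
python3 - <<'E'
from workcell import bot
from h import *
o=bot.get_obs();print(w2m(o["ee_pos"]))
im=bot.camera("scene");cv2.imwrite("pics/sc8.png",cv2.resize(im[120:200,260:360],None,fx=6,fy=6,interpolation=cv2.INTER_CUBIC))
E
```

```text
ee_pos: [0.5413, -0.1263, 0.2695]
wrist_force: [1.0, 0.5, 0.2]
[-0.0233 -0.0293]
```

View pics/sc8.png

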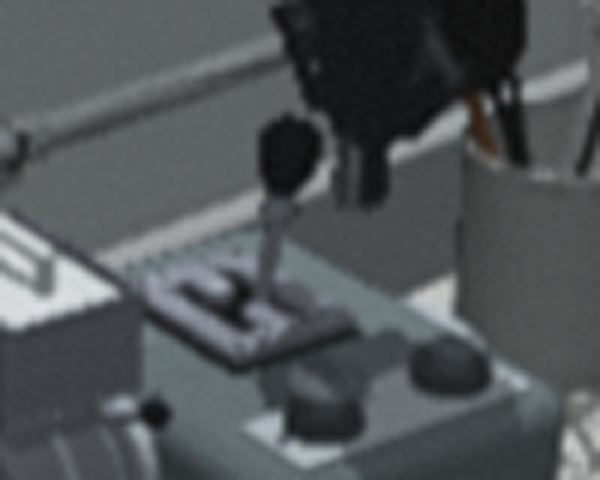

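The knob is at (290,157) in the crop and the lever stands on the right-hand side of the gate. The finger, tip at (360,205), is on the near side. Pushing forward.

Scaled: 0.034 m is 1.36, 0.028 m is 1.12.

```bash
echo '[[[0,0.32,0,0,0],[0,0.64,0,0,0],[0,0.88,0,0,0],[0,1.12,0,0,0],[0,1.36,0,0,0]]]' | python3 -m pendant | grep -E "pos|wrist"; echo '[[[0,0.2,0,0,0],[0,0.4,0,0,0],[0,0.6,0,0,0],[0,0.8,0,0,0],[0,0.8,0,0,0]]]' | python3 -m pendant | grep -E "pos|wrist"; echo '[[[0,0.16,0,0,0],[0,0.32,0,0,0],[0,0.44,0,0,0],[0,0.44,0,0,0]]]' | python3 -m pendant | grep -E "pos|wrist"; python3 -c "
from workcell import bot
from h import *
print(w2m(bot.get_obs()['ee_pos']))"
```

```text
ee_pos: [0.5768, -0.1312, 0.2711]
wrist_force: [-3.3, -0.6, 1.9]
ee_pos: [0.5966, -0.1338, 0.2699]
wrist_force: [0.1, 0.4, 0.3]
ee_pos: [0.6072, -0.1352, 0.2702]
wrist_force: [-1.0, -0.4, 0.5]
[ 0.0432 -0.0297]
```

```bash
echo '[[[0,0.08,0,0,0],[0,0.16,0,0,0],[0,0.16,0,0,0]]]' | python3 -m pendant | grep -E "pos|wrist"; echo '[[[0,0.08,0,0,0],[0,0.12,0,0,0],[0,0.12,0,0,0]]]' | python3 -m pendant | grep -E "pos|wrist"; python3 - <<'E'
from workcell import bot
from h import *
print(w2m(bot.get_obs()['ee_pos']))
im=bot.camera("scene")
for r in im[128:165,285:330].max(2): print("".join("#" if v<28 else "+" if v<50 else "." for v in r))
print(proj("scene",m2w(p,(.03+.047,-.029,.27))),proj("scene",m2w(p,(.03,-.029,.276))))
E
```

```text
ee_pos: [0.6109, -0.1357, 0.2705]
wrist_force: [-1.1, 0.6, -0.0]
ee_pos: [0.6138, -0.1361, 0.2705]
wrist_force: [-0.9, 0.7, -0.7]
[ 0.0499 -0.0297]
...........+####################++...........
............++##################+............
..............+#################+............
..............+################+.............
..............+###############+..............
...............+###########+++...............
................++########+..................
.................+++####+....................
.................+.+####+....................
..........++++++....+##+.....................
.........+#####++..++##+.....................
.........+#####++..+###......................
.........+#####+...++##+.....................
.........+#####+...+###+.....................
.........+#####++..+###+.....................
.........+####+++..+###+.....................
.........+#####++..+##+......................
..........#####++..+++.......................
..........+#####+............................
..........+#####+............................
...........+####+............................
............+..++............................
.............................................
.............................................
.............................................
.............................................
.............................................
.............................................
.............................................
.............................................
.............................................
.............................................
.............................................
.............................................
.............................................
.............................................
.............................................
[297.60936247 142.93097364] [307.19332093 146.13046087]
```

Scaled: 0.004 m is 0.16, 0.002 m is 0.08.

```bash
echo '[[[0,0.08,0,0,0],[0,0.16,0,0,0],[0,0.16,0,0,0]]]' | python3 -m pendant | grep -E "pos|wrist"; echo '[[[0,0.04,0,0,0],[0,0.08,0,0,0],[0,0.08,0,0,0]]]' | python3 -m pendant | grep -E "pos|wrist"
```

```text
ee_pos: [0.6175, -0.1365, 0.2704]
wrist_force: [-4.0, 0.2, 0.1]
ee_pos: [0.619, -0.1367, 0.2702]
wrist_force: [-7.2, 1.3, -1.3]
```

Scaled: 0.002 m is 0.08, 0.001 m is 0.04.

```bash
echo '[[[0,0.04,0,0,0],[0,0.08,0,0,0],[0,0.08,0,0,0]]]' | python3 -m pendant | grep -E "pos|wrist"
```

```text
ee_pos: [0.6205, -0.1368, 0.2699]
wrist_force: [-7.9, 1.5, -2.6]
```

Scaled: -0.012 m is -0.48, -0.16 m is -6.4.

```bash
echo '[[[0,-1,0,0,0],[0,-1.6,-0.8,0,0],[0,-3.2,-0.8,0,0.06],[-0.24,-4.8,-0.8,0,0.06],[-0.48,-6.4,-0.8,0,0.06]]]' | python3 -m pendant >/dev/null; echo '[[[0,-0.94,0,0,0.06],[0,-0.94,0,0,0.06],[0,-0.94,0,0,0.06]]]' | python3 -m pendant ; 
python3 - <<'E'
from workcell import bot
from h import *
print(w2m(bot.get_obs()['ee_pos']))
im=bot.camera("scene");cv2.imwrite("pics/sc9.png",cv2.resize(im[120:200,260:360],None,fx=6,fy=6,interpolation=cv2.INTER_CUBIC))
for r in im[128:155,285:320].max(2): print("".join("#" if v<28 else "+" if v<50 else "." for v in r))
E
```

```text
time: 18.0
ee_pos: [0.4378, -0.1254, 0.2917]
tcp_rot: [179.7, 0.0, 82.6]
wrist_force: [0.1, -0.4, 0.1]
opening: 0.0599
grasp_force: 0.0
[-0.126  -0.0417]
...................................
...................................
...................................
...................................
...................................
...................................
...................................
...................................
...................................
..........++++++...................
..........+#+++#+..................
.........+##++++##.................
........+####++###.................
........+###+#####+................
........+#########+................
.........+####+###.................
.........+##+####+.................
.........+#######+.................
..........+######..................
..........+#####+..................
...........+++++...................
...................................
...................................
...................................
...................................
...................................
...................................
```

View pics/sc9.png

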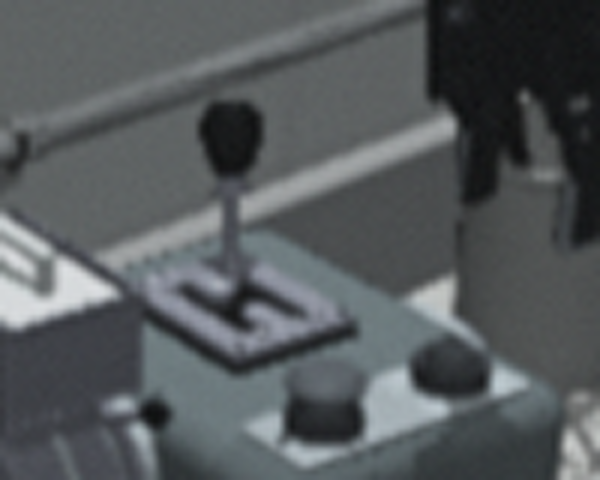

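The knob is at (230,140), which matches third gear. The start button is at (452,355) and the far fingertip at (480,200). I'll check the alignment.

```bash
python3 - <<'E'
from h import *
f=lambda P:np.round((proj("scene",m2w(p,P))-[259.6,119.6])*6)
print("button",f((-.09,-.042,.2115)))
for z in (.265,.275,.285,.295): print(z,f((-.09,-.042,z)),f((-.163,-.042,z)), "inner far",f((-.096,-.042,z)),f((-.156,-.042,z)))
E
```

```text
button [451. 352.]
0.265 [461. 256.] [567. 311.] inner far [469. 260.] [556. 305.]
0.275 [463. 237.] [569. 292.] inner far [471. 241.] [559. 287.]
0.285 [465. 219.] [572. 273.] inner far [473. 223.] [561. 268.]
0.295 [467. 200.] [574. 254.] inner far [475. 204.] [564. 248.]
```

```bash
echo '[[[0,0.12,1.2,0,0.06],[0,0.12,2,0,0.06],[0,0.12,2.4,0,0.06],[0,0.12,2.4,0,0.06]]]' | python3 -m pendant | grep -E "pos|wrist"; echo '[[[0,0,0.16,0,0.06],[0,0,0.32,0,0.06],[0,0,0.4,0,0.06],[0,0,0.4,0,0.06],[0,0,0.4,0,0.06]]]' | python3 -m pendant | grep -E "pos|wrist"; echo '[[[0,0,0.12,0,0.06],[0,0,0.24,0,0.06],[0,0,0.24,0,0.06],[0,0,0.24,0,0.06]]]' | python3 -m pendant | grep -E "pos|wrist"
```

```text
ee_pos: [0.4411, -0.1255, 0.2279]
wrist_force: [-0.0, 0.2, -0.1]
ee_pos: [0.4413, -0.1257, 0.2209]
wrist_force: [0.6, -0.5, -0.8]
ee_pos: [0.441, -0.1257, 0.2142]
wrist_force: [-0.0, 0.7, -1.1]
```

```bash
echo '[[[0,0,0.08,0,0.06],[0,0,0.16,0,0.06],[0,0,0.16,0,0.06]]]' | python3 -m pendant | grep -E "pos|wrist"; echo '[[[0,0,0.08,0,0.06],[0,0,0.16,0,0.06],[0,0,0.16,0,0.06]]]' | python3 -m pendant | grep -E "pos|wrist"; echo '[[[0,0,0.08,0,0.06],[0,0,0.12,0,0.06],[0,0,0.12,0,0.06]]]' | python3 -m pendant | grep -E "pos|wrist"
```

```text
ee_pos: [0.4412, -0.1257, 0.2102]
wrist_force: [0.7, 0.0, 1.8]
ee_pos: [0.4412, -0.1257, 0.2063]
wrist_force: [0.2, -0.2, 4.8]
ee_pos: [0.4413, -0.1257, 0.2049]
wrist_force: [-3.2, 1.4, 12.9]
```

The button is bottomed out: force jumped to 13 N after about 6 mm of travel. Retract straight up, verify, and hand in.

Scaled: -0.11 m is -4.4, -0.07 m is -2.8.

```bash
echo '[[[0,0,0.04,0,0.06],[0,0,0.04,0,0.06],[0,0,-1.2,0,0.06],[0,0,-2.8,0,0.06],[0,0,-4.4,0,0.06]]]' | python3 -m pendant >/dev/null; echo '[[[0,-0.8,-0.8,0,0.06],[0,-1.6,-0.8,0,0.06],[0,-1.6,-0.8,0,0.06],[0,-1.6,-0.8,0,0.06]]]' | python3 -m pendant | grep -E "time|pos|wrist"
python3 - <<'E'
from workcell import bot
from h import *
im=bot.camera("scene")
for r in im[136:150,285:310].max(2): print("".join("#" if v<28 else "+" if v<50 else "." for v in r))
h=cv2.cvtColor(im,cv2.COLOR_BGR2HSV)
m=cv2.inRange(h,(108,120,40),(125,255,255));m[:,345:]=0
ys,xs=np.nonzero(m[190:,190:]);i=ys.argmax();j=xs.argmax()
print(w2m(plane("scene",(xs[j]+190,ys[j]+190),.06)),w2m(plane("scene",(xs[i]+190,ys[i]+190),.02)))
bot.job_done()
E
```

```text
time: 20.63
ee_pos: [0.4012, -0.1205, 0.3335]
wrist_force: [0.5, -0.2, 0.2]
.........................
..........++++++.........
..........+#+++#++.......
.........+##++++#+.......
.........###+++###+......
........+###+#####+......
........+#####+###+......
.........+#####+##.......
.........+#######+.......
.........+#######+.......
..........+######+.......
..........+#####+........
...........+#+++.........
.........................
[-0.0393  0.0989] [-0.0544  0.2756]
the job is handed in; nothing more can be done
```

I've handed the job in at 20.6 s. The pan is against the plinth, the lever is fully in third, the start button was pressed until it bottomed out, and the arm is clear of everything. My first pass at the pan went over its rim without moving it, and the job's result wasn't reported back.

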